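# Turn over a tray of gauge covers

## Task

Turn the gauge covers in the cradle over, all at once. Take the empty blue tray that lies face down on the mat, cap the blue tray in the cradle with it, pressing it down until both black catches snap over it, then swing the cradle by its red bar half a turn, right over, and let go, so that the covers end up face up in the tray that was empty.

Things in the scene. Friction and masses are not known exactly. Their poses are not given: they have to be found in the camera images.
- empty_mid (a point): Empty blue plastic tray, 108 x 88 x 13 mm, rim 8 mm wide, face down on the mat. On its back is a centred rail, 60 long, 20 wide, 16 mm high, to grasp across. 29 mm high in all, 60 g. Point: mid-height on its axis, 14.5 mm above the rim, 1.5 mm above the rail's base. x along the 108 mm side and rail, z up to the rail. Not wanted: smaller white tray, face down; orange tray of screws.
- cradle_mid (a point): Cradle on a turn-over stand, centre: on the axle, level with the rim of the blue tray in it. x along axle and 108 mm side, z up (down once turned), y away from the red bar. Flared guides and catches (tops 40 mm above) take a cap within 5 mm of centre, either way round. Caught, the cap's point is 14.5 mm above this one (0.6 mm play); the last 23 mm down need a light press, under 10 N.
- bar_mid (a point): Middle of the cradle's red bar; its sleeve, 10 mm thick, 88 mm long, spins freely on it; level, parallel to the axle and 100 mm from it, 45 mm free between it and the frame. It swings one way only: up, over the top, down to the far side, 180 degrees, stop to stop. About 3 N; it stays where left. Fingers gripping the sleeve can point down throughout. Axes as the cradle's.
- cover_a: Round black gauge cover, 34 mm across, 14 mm thick, loose in the tray in the cradle, face down: its white face is below, its back with a brass disc is seen. Origin at the centre of the face; z out of its back (up at the start, down once it is turned over).
- cover_b: The second gauge cover, the same.

How it is judged:
By the outcome, as a careful person would: the job done as asked, in the order asked, and still so for the second after the job is handed in, with the robot touching nothing.
It also fails if it takes over 54 s, if anything falls off the work surface, if the arm or the gripper's body presses on something with over 40 N, if the wrist force passes 120 N, or if a joint passes its speed limit or range.

## Robot

A 7-joint arm with a two-finger parallel gripper is mounted at the origin on the work surface. World frame = base frame: x ahead of the robot, y to its left, z up, the work surface at z = 0. Lengths are in m, angles in rad, forces in N, time in s.
With the tool pointing down it reaches from about 0.4 to 0.875 m from the base axis. Payload 6.5 kg.
Tool frame: the origin (TCP) lies on the centre line of the jaws, within the pads' length; the fingertips stand 19 mm ahead of it and the grasp point (between the pads) is the TCP; z points along the fingers, y is the line along which they close (so a half turn about z gives the same grasp; the last joint's range is limited). The gripper opens to 85 mm and grips with 20 to 120 N. Pads are 22 mm wide; open, the fingers measure 114 mm over their backs; the gripper's body (76 mm by 85 mm) begins 54 mm behind the grasp point. The pads swing forward as they close: fully open they stand 13 mm farther back than shut.
Start: joints at [-1.327, 0.536, -0.004, 1.538, 0.003, 1.067, -0.071], TCP at [0.198, 0.619, 0.25] pointing down, gripper open.
Joint ranges: [-2.7, 2.7], [-0.37, 2.16], [-1.27, 1.26], [0.24, 2.4], [-1.31, 4.45], [0.19, 1.91], [-2.76, 2.76]. Speed limits (rad/s): [2.39, 2.39, 3.14, 3.14, 3.14, 3.14, 3.14].

## Interface

Orientations are given as a unit quaternion [w, x, y, z].
In Python, from cell import arm, vision gives the robot as it stands.
- The arm moves only by the tool arm_command, never from a script. Its argument "series" is a list of rows, each a list of 3 entries, a list of its own where there are three numbers: the turn, a rotation vector about the world's x, y, z in units of 6 degrees (1.0 is 6 degrees), then the shift along the world's x, y, z in units of 0.02 m (1.0 is 0.02 m), then the closure, from -1 (fully open) to 1 (shut), so that 0 is half open. In form: [[[wx, wy, wz], [tx, ty, tz], claw], ...]. A call has 1 to 8 rows; each row shifts and turns the commanded pose from where the row before left it; what a row does not reach is not made up. A row lasts 1/10 s, in which the tool goes at most 50 mm and 8.59 degrees, less where a joint would pass 70% of its speed; a pose out of reach is approached as far as the arm can. A call with a number of a shift or a turn outside -1 to 1 is refused whole. A call with a gripper value outside its range is refused whole. The fingers move at their own pace and stop on an object; the grip force is fixed at half the most. Time passes only in rows, so rows that do not move let the fingers close. It gives the time, the measured TCP pose, the force, the opening and the grip force at its end, in the units of the state.
- arm.state(): the state, without advancing time (a new reading comes with each control period).
- vision.read_camera(name): name is "side" or "top" or "wrist"; returns the picture (480x640x3 uint8, red, green, blue); there is no depth.
- vision.camera_info(name): a dict with "K" (3x3 intrinsics, pixels), "position" and "rotation" of the camera in the world. Camera axes: x right, y up, looking along -z (the intrinsics and any distortion apply to the point x, -y, -z); pixel columns grow to the right and rows downward; lengths in m; the calibration is good to about 2 mm. The wrist camera is an equidistant fisheye: a pixel r from the principal point sees the ray r / f radians off the axis. A picture is of the moment at which its call begins: read the wrist's pose just before it. camera_info takes no time and is no camera call; for the wrist camera it gives the pose at the moment of the call.
- arm.job_done(): hands the job in; it is judged then, once.
The state is a dict: "time_s": time; "qpos": joint angles; "qvel": joint speeds; "effort": joint torques, N m; "tool_pos": TCP position; "eef_rot": TCP orientation; "wrist_force": force on the tool from outside, world axes, zero at the start; "moment": the same for the moment, N m; "width": opening from 0.0 (shut) to 1.0 (fully open); "grasp_force": force on a finger pad.
Only numpy, scipy, OpenCV 4.12 (cv2) and the standard library are available. Lean on these libraries where they do the work, as an engineer would, in place of code of your own. Each camera call takes 0.05 s, during which the arm holds its last target. There are 200 camera calls.

## Working session

There is one attempt and no reset: what is moved stays moved. The work goes in short steps, Python scripts to look and compute and a tool call to move; the robot and the scene stay as the last step left them, time stands still between calls to the robot, and variables do not carry over. Pictures are saved under pics/ and viewed, at most 10 in all, crops included, and the job is handed in when it is done.

Besides the shell and the picture viewer there is one more tool, called after "Call:" as name([rows], argument=value, ...), one row to a line, values as JSON. arm_command: Moves the arm, as the interface text tells. Its arguments: {"type":"object","properties":{"series":{"type":"array","items":{"type":"array"}}},"required":["series"]}

```bash
mkdir -p pics; ls
python3 - <<'E'
from cell import arm, vision
import cv2,numpy as np
for n in ["side","top"]:
    im=vision.read_camera(n); cv2.imwrite(f"pics/{n}0.png",im[:,:,::-1])
    i=vision.camera_info(n); print(n,np.round(i["K"],1).tolist(),np.round(i["position"],3),np.round(i["rotation"],3).tolist(),i.keys())
s=arm.state();print(s)
E
```

```text
pics
side [[433.7, 0.0, 315.9], [0.0, 433.7, 242.9], [0.0, 0.0, 1.0]] [0.311 0.574 0.661] [-0.168, -0.081, 0.383, 0.905] dict_keys(['K', 'position', 'rotation'])
top [[549.6, 0.0, 310.1], [0.0, 549.6, 247.5], [0.0, 0.0, 1.0]] [0.399 0.039 0.93 ] [-0.701, -0.067, 0.058, 0.707] dict_keys(['K', 'position', 'rotation'])
{'time_s': 0.1, 'qpos': array([-1.32719509,  0.53711439, -0.00444777,  1.53877849,  0.00261728,
        1.06725663, -0.07119279]), 'qvel': array([ 9.35616254e-04,  5.53320374e-05, -6.23076109e-05, -3.63392343e-03,
       -1.54323301e-04,  2.52136553e-04, -2.14726145e-03]), 'effort': array([ 1.75834102e-03, -5.84567750e+01,  1.05149567e+00, -2.59774840e+01,
        1.26468303e-02,  4.59349249e-03,  5.45499773e-06]), 'tool_pos': array([0.19801318, 0.61854699, 0.2494834 ]), 'eef_rot': array([-5.74695133e-05,  1.54234858e-01,  9.88033910e-01, -7.73441316e-04]), 'wrist_force': array([-0.21556508,  0.8965805 ,  0.4916487 ]), 'moment': array([ 0.01274398,  0.00749617, -0.00455672]), 'grasp_force': 0.0, 'width': 0.9978304790531548}
```

View pics/side0.png

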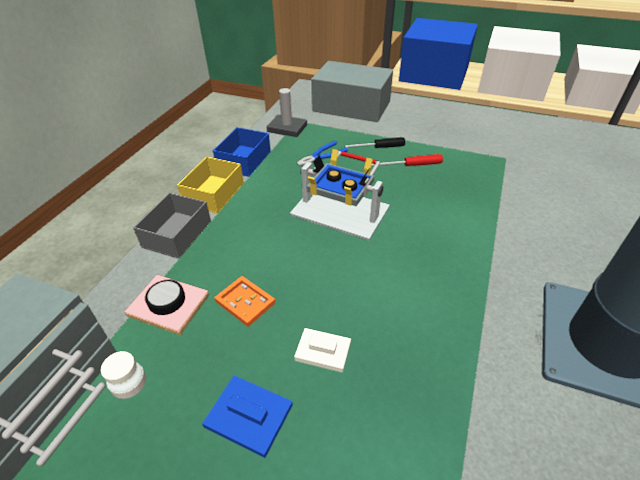

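View pics/top0.png

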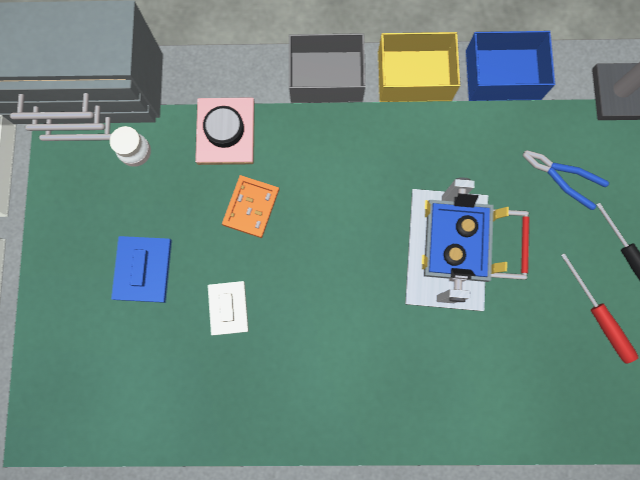

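The side view shows the blue empty tray (248,413), the orange screw tray and white decoy, and the cradle (340,185). In the top view the blue tray is at (141,269), the cradle at (460,242) and the red bar at (525,246). Next I'll measure them.

```bash
cat > h.py <<'E'
from cell import arm, vision
import cv2,numpy as np
from scipy.spatial.transform import Rotation as R
def rot(q): return R.from_quat(np.roll(q,-1)).as_matrix()
def ray(i,px,fish=False):
    K=np.array(i["K"]);px=np.atleast_2d(px).astype(float)
    a=np.c_[(px[:,0]-K[0,2])/K[0,0],(px[:,1]-K[1,2])/K[1,1]]
    if fish:
        r=np.hypot(*a.T); d=np.c_[a*(np.sin(r)/np.maximum(r,1e-9))[:,None],np.cos(r)]
    else: d=np.c_[a,np.ones(len(a))]
    d=d*[1,-1,-1]
    return np.array(i["position"]),d@rot(i["rotation"]).T
def plane(i,px,z,fish=False):
    p,d=ray(i,px,fish); return p+d*((z-p[2])/d[:,2])[:,None]
def tri(rays):
    A=0;b=0
    for p,d in rays:
        d=d[0]/np.linalg.norm(d); M=np.eye(3)-np.outer(d,d); A=A+M;b=b+M@p
    x=np.linalg.solve(A,b)
    return x,[np.linalg.norm(np.cross(x-p,d[0]/np.linalg.norm(d[0]))) for p,d in rays]
def mask(im,col,box):
    h=cv2.cvtColor(im,cv2.COLOR_RGB2HSV); H,S,V=cv2.split(h)
    m={"blue":(H>105)&(H<128)&(S>140)&(V>60),"red":((H<6)|(H>174))&(S>140)&(V>60),"brass":(H>12)&(H<28)&(S>80)&(V>80)}[col]
    o=np.zeros(m.shape,np.uint8);x0,y0,x1,y1=box;o[y0:y1,x0:x1]=m[y0:y1,x0:x1]*255;return o
def big(m):
    c,_=cv2.findContours(m,cv2.RETR_EXTERNAL,cv2.CHAIN_APPROX_NONE);return sorted(c,key=cv2.contourArea)[::-1]
E
python3 - <<'E'
from h import *
ims={n:cv2.imread(f"pics/{n}0.png")[:,:,::-1].copy() for n in("top","side")};I={n:vision.camera_info(n) for n in ims}
bt={"top":(90,210,200,320),"side":(190,360,310,470)}
hull={}
for n in ims:
    c=big(mask(ims[n],"blue",bt[n]))[0][:,0]
    g=plane(I[n],c,.013)[:,:2]; r=cv2.minAreaRect((g*1000).astype(np.float32)); print(n,"tray",r); hull[n]=cv2.convexHull((g*1000).astype(np.float32))
a,inter=cv2.intersectConvexConvex(hull["top"],hull["side"]); print("inter",cv2.minAreaRect(inter))
br={"top":(505,190,545,300),"side":(335,145,380,170)}
e={}
for n in ims:
    c=cv2.findNonZero(mask(ims[n],"red",br[n]));r=cv2.minAreaRect(c);b=cv2.boxPoints(r);print(n,"bar",r,len(c))
    b=b.tolist(); 
    # short-edge midpoints
    b=np.array(b); 
    if np.linalg.norm(b[0]-b[1])<np.linalg.norm(b[1]-b[2]): m=[(b[0]+b[1])/2,(b[2]+b[3])/2]
    else: m=[(b[1]+b[2])/2,(b[3]+b[0])/2]
    e[n]=sorted(m,key=lambda q:(q[1] if n=="top" else q[0]))
for k in (0,1): print([e[n][k] for n in e],tri([ray(I[n],e[n][k]) for n in e]))
bb={"top":(425,195,500,285),"side":(300,155,385,215)}
for n in ims:
    cs=big(mask(ims[n],"blue",bb[n]));r=cv2.minAreaRect(np.vstack(cs[:4]));print(n,"cradle blue",r,cv2.boxPoints(r).round(1).tolist())
    for c in big(mask(ims[n],"brass",bb[n]))[:6]: print(n,"brass",cv2.minAreaRect(c))
t=ims["top"][170:330,390:550]; s=ims["side"][130:240,280:400]
cv2.imwrite("pics/crop1.png",np.hstack([cv2.resize(t,(400,400),interpolation=2),cv2.resize(s,(400,400),interpolation=2)])[:,:,::-1])
E
```

```text
top tray ((529.89453125, 336.4124755859375), (90.62777709960938, 108.64136505126953), 86.54540252685547)
side tray ((528.524169921875, 338.83135986328125), (90.89916229248047, 111.11051177978516), 86.56373596191406)
inter ((529.8175048828125, 337.5143737792969), (88.4305648803711, 108.35258483886719), 86.5491714477539)
top bar ((524.7565307617188, 244.49375915527344), (5.895498275756836, 55.13572692871094), 1.4688007831573486) 333
side bar ((357.88232421875, 156.97059631347656), (34.68259048461914, 3.8805696964263916), 14.03624439239502) 105
[array([525.4631958 , 216.93495941]), array([341.05880737, 152.76470947])] (array([ 0.59496244, -0.28694735,  0.08988151]), [np.float64(0.00019523818734392944), np.float64(0.00019523818734381242)])
[array([524.04986572, 272.05255127]), array([374.70584106, 161.17648315])] (array([ 0.5083561 , -0.27783603,  0.09089736]), [np.float64(0.0003234036692747932), np.float64(0.0003234036692748999)])
top cradle blue ((459.4447326660156, 239.5497283935547), (57.604488372802734, 70.32372283935547), 3.012787342071533) [[428.79998779296875, 273.1000061035156],
[... 460 characters left out ...]
73226928711), 27.699472427368164) [[300.1000061035156, 177.60000610351562], [315.8999938964844, 147.60000610351562], [370.0, 176.0], [354.20001220703125, 206.0]]
side brass ((347.8172607421875, 195.44161987304688), (19.37919807434082, 6.697222709655762), 85.91438293457031)
side brass ((312.2799377441406, 184.95999145507812), (18.950462341308594, 6.505383014678955), 81.8698959350586)
side brass ((367.60809326171875, 165.35134887695312), (6.5759596824646, 15.946702003479004), 9.462321281433105)
side brass ((333.5899658203125, 159.3699951171875), (6.081118583679199, 9.616652488708496), 8.130102157592773)
side brass ((349.5, 182.5), (5.0, 9.0), 90.0)
side brass ((333.5, 173.5), (5.0, 9.0), 90.0)
```

View pics/crop1.png

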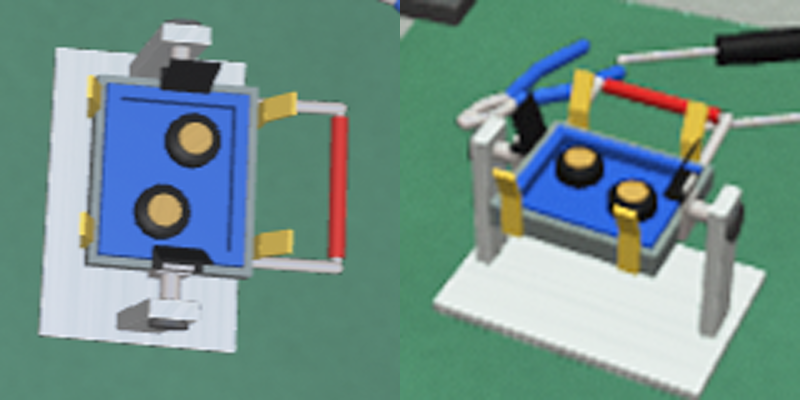

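Bar ends triangulate to a mid of (0.552, -0.282, 0.090) with 87 mm visible length, which matches the stated 88 mm. The tray measures 88 x 108 at (0.530, 0.3375), yaw -3.5°. I'll move over the tray and look with the wrist camera.

Call:
arm_command([
  [[0, 0, 0.3], [1, -0.85, -0.25], 0],
  [[0, 0, 0.3], [1, -0.85, -0.25], 0],
  [[0, 0, 0.3], [1, -0.85, -0.25], 0],
  [[0, 0, 0.3], [1, -0.85, -0.25], 0],
  [[0, 0, 0.3], [1, -0.85, -0.25], 0],
  [[0, 0, 0.3], [1, -0.85, -0.25], 0],
  [[0, 0, 0.3], [1, -0.85, -0.25], 0],
  [[0, 0, 0.3], [1, -0.85, -0.25], 0],
])

```text
time_s: 0.9
tool_pos: [0.3587, 0.482, 0.2097]
eef_rot: [-0.0, 0.029, 1.0, -0.0]
wrist_force: [0.0, 0.3, 0.5]
width: 0.497
grasp_force: 0.0
```

Call:
arm_command([
  [[0, 0, 0], [1, -0.85, -0.25], 0],
  [[0, 0, 0], [1, -0.85, -0.25], 0],
  [[0, 0, 0], [1, -0.85, -0.25], 0],
  [[0, 0, 0], [1, -0.85, -0.25], 0],
  [[0, 0, 0], [1, -0.85, -0.25], 0],
  [[0, 0, 0], [1, -0.85, -0.25], 0],
  [[0, 0, 0], [1, -0.85, -0.25], 0],
  [[0, 0, 0], [0.6, -0.45, -0.25], 0],
])

```text
time_s: 1.7
tool_pos: [0.5118, 0.3526, 0.1697]
eef_rot: [0.0, 0.031, 1.0, -0.001]
wrist_force: [0.0, 0.4, -0.2]
width: 0.499
grasp_force: 0.0
```

Call:
arm_command([
  [[0, 0, 0], [0, 0, 0], 0],
  [[0, 0, 0], [0, 0, 0], 0],
])

```text
time_s: 1.9
tool_pos: [0.5092, 0.3559, 0.17]
eef_rot: [-0.001, 0.029, 1.0, 0.0]
wrist_force: [-0.6, 0.5, 0.2]
width: 0.506
grasp_force: 0.0
```

Run:
```python
from h import *
i=vision.camera_info("wrist"); s=arm.state(); im=vision.read_camera("wrist"); cv2.imwrite("pics/w1.png",im[:,:,::-1])
np.save("w1.npy",np.r_[i["position"],i["rotation"]])
print(i,s["tool_pos"],s["eef_rot"],s["width"],s["time_s"])
ims={n:cv2.imread(f"pics/{n}0.png")[:,:,::-1].copy() for n in("top",)};I=vision.camera_info("top")
c=np.vstack(big(mask(ims["top"],"blue",(425,195,500,285)))[:4])[:,0]
g=plane(I,c,.0904)[:,:2]*1000; print(cv2.minAreaRect(g.astype(np.float32)))
c=cv2.findNonZero(mask(ims["top"],"red",(505,190,545,300)))[:,0]
g=plane(I,c,.092)[:,:2]*1000; print(cv2.minAreaRect(g.astype(np.float32)), cv2.fitLine(g.astype(np.float32),cv2.DIST_L2,0,.01,.01).ravel())
```

```text
{'K': array([[371.64829954,   0.        , 315.21502798],
       [  0.        , 371.64829954, 234.69438204],
       [  0.        ,   0.        ,   1.        ]]), 'position': array([0.44344302, 0.35994864, 0.29447322]), 'rotation': array([ 0.72110495, -0.09743254, -0.09187414,  0.67976003])} [0.50919671 0.35593476 0.17004484] [-5.67780210e-04  2.89343198e-02  9.99581135e-01  1.95538721e-04] 0.505714695953566 1.9
((560.370849609375, -181.94720458984375), (88.09070587158203, 108.79656219482422), 84.45504760742188)
((551.1082153320312, -281.8089294433594), (9.031919479370117, 87.27507019042969), 84.20549011230469) [ 9.950696e-01 -9.917903e-02  5.506876e+02 -2.818918e+02]
```

View pics/w1.png

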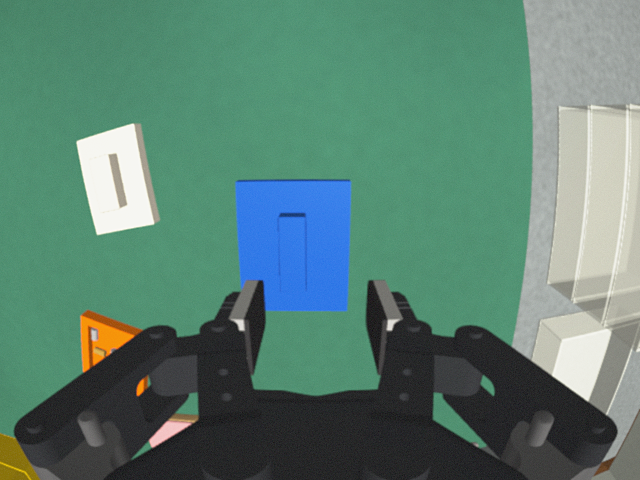

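The wrist view shows the blue tray upright at (293,245), with its rail at x 279–306 and y 213–290 and the fingers just below. I'll refine from this view.

Run:
```python
from h import *
im=cv2.imread("pics/w1.png")[:,:,::-1].copy(); w=np.load("w1.npy"); i=dict(K=vision.camera_info("wrist")["K"],position=w[:3],rotation=w[3:])
c=big(mask(im,"blue",(200,150,400,340)))[0][:,0]
g=plane(i,c,.013,True)[:,:2]*1000; r=cv2.minAreaRect(g.astype(np.float32)); print(r)
print("corners",plane(i,[[237,181],[350,181],[348,310],[240,310]],.013,True).round(4).tolist())
print("rail",plane(i,[[279,216],[306,216],[278,290],[306,290]],.029,True).round(4).tolist())
```

```text
((531.1932983398438, 337.056396484375), (88.66162109375, 109.94611358642578), 86.34371948242188)
corners [[0.4743, 0.2977, 0.013], [0.48, 0.3844, 0.013], [0.5884, 0.3792, 0.013], [0.5838, 0.2871, 0.013]]
rail [[0.5006, 0.33, 0.029], [0.5018, 0.3498, 0.029], [0.5594, 0.324, 0.029], [0.5606, 0.3459, 0.029]]
```

Call:
arm_command([
  [[0, 0, 0], [0.55, -0.45, -0.5], 0],
  [[0, 0, 0], [0.52, -0.48, -0.5], 0],
  [[0, 0, 0], [0, 0, -1], 0],
  [[0, 0, 0], [0, 0, -1], 0],
  [[0, 0, 0], [0, 0, -1], 0],
  [[0, 0, 0], [0, 0, -1], 0],
  [[0, 0, 0], [0, 0, -0.8], 0],
  [[0, 0, 0], [0, 0, 0], 0],
])

```text
time_s: 2.75
tool_pos: [0.5303, 0.3347, 0.0514]
eef_rot: [-0.002, 0.029, 1.0, -0.002]
wrist_force: [0.1, 0.5, -0.6]
width: 0.5
grasp_force: 0.0
```

Call:
arm_command([
  [[0, 0, 0], [0, 0, -0.4], 0],
  [[0, 0, 0], [0, 0, -0.4], 0],
  [[0, 0, 0], [0, 0, -0.2], 0],
  [[0, 0, 0], [0, 0, 0], 0],
  [[0, 0, 0], [0, 0, 0], 0],
])

```text
time_s: 3.25
tool_pos: [0.5317, 0.3366, 0.0346]
eef_rot: [0.0, 0.029, 1.0, 0.0]
wrist_force: [-0.1, -0.3, 0.8]
width: 0.502
grasp_force: 0.0
```

Call:
arm_command([
  [[0, 0, 0], [0, 0, 0], 1],
  [[0, 0, 0], [0, 0, 0], 1],
  [[0, 0, 0], [0, 0, 0], 1],
  [[0, 0, 0], [0, 0, 0], 1],
  [[0, 0, 0], [0, 0, 0], 1],
  [[0, 0, 0], [0, 0, 0], 1],
])

```text
time_s: 3.85
tool_pos: [0.532, 0.3367, 0.035]
eef_rot: [0.0, 0.029, 1.0, 0.0]
wrist_force: [-1.4, -0.1, 5.6]
width: 0.22
grasp_force: 60.9
```

Rail held (18.7 mm). Lifting and carrying.

Call:
arm_command([
  [[0, 0, 0], [0, 0, 0.5], 1],
  [[0, 0, 0], [0, 0, 1], 1],
  [[0, 0, 0], [0, 0, 1], 1],
  [[0, 0, 0], [0, 0, 1], 1],
  [[0, 0, 0], [0, 0, 1], 1],
  [[0, 0, 0], [0, -0.5, 1], 1],
  [[0, 0, 0], [0, -1, 1], 1],
  [[0, 0, 0], [0, -1, 1], 1],
])

```text
time_s: 4.65
tool_pos: [0.5311, 0.286, 0.1853]
eef_rot: [-0.0, 0.029, 1.0, -0.0]
wrist_force: [0.4, -0.0, -0.4]
width: 0.216
grasp_force: 60.2
```

Call:
arm_command([
  [[0, 0, 0], [0, -1, 1], 1],
  [[0, 0, 0], [0, -1, 0.5], 1],
  [[0, 0, 0], [0, -1, 0], 1],
  [[0, 0, 0], [0, -1, 0], 1],
  [[0, 0, 0], [0, -1, 0], 1],
  [[0, 0, 0], [0, -1, 0], 1],
  [[0, 0, 0], [0, -1, 0], 1],
  [[0, 0, 0], [0, -1, 0], 1],
])

```text
time_s: 5.45
tool_pos: [0.5312, 0.1255, 0.2146]
eef_rot: [-0.0, 0.029, 1.0, -0.0]
wrist_force: [0.6, -0.2, -1.0]
width: 0.214
grasp_force: 60.2
```

Call:
arm_command([
  [[0, 0, -0.1], [0.2, -1, 0], 1],
  [[0, 0, -0.1], [0.2, -1, 0], 1],
  [[0, 0, -0.1], [0.2, -1, 0], 1],
  [[0, 0, 0], [0.2, -1, 0], 1],
  [[0, 0, 0], [0.2, -1, 0], 1],
  [[0, 0, 0], [0.2, -1, 0], 1],
  [[0, 0, 0], [0.2, -1, 0], 1],
  [[0, 0, 0], [0, -1, 0], 1],
])

```text
time_s: 6.25
tool_pos: [0.5597, -0.0343, 0.2146]
eef_rot: [0.0, 0.045, 0.999, 0.0]
wrist_force: [0.3, -0.8, -1.1]
width: 0.215
grasp_force: 60.2
```

Call:
arm_command([
  [[0, 0, 0], [0, -1, 0], 1],
  [[0, 0, 0], [0, -1, 0], 1],
  [[0, 0, 0], [0, -1, 0], 1],
  [[0, 0, 0], [0, -1, 0], 1],
  [[0, 0, 0], [0, -0.7, 0], 1],
  [[0, 0, 0], [0, -0.4, 0], 1],
  [[0, 0, 0], [0, 0, 0], 1],
  [[0, 0, 0], [0, 0, 0], 1],
])

```text
time_s: 7.05
tool_pos: [0.5596, -0.1345, 0.2143]
eef_rot: [-0.0, 0.044, 0.999, 0.0]
wrist_force: [0.3, 0.4, -0.0]
width: 0.214
grasp_force: 60.2
```

Run:
```python
from h import *
s=arm.state();print({k:np.round(s[k],4) for k in("tool_pos","eef_rot","width","grasp_force","wrist_force","qpos","time_s")})
i=vision.camera_info("wrist");w=vision.read_camera("wrist");sd=vision.read_camera("side")
np.save("w2.npy",np.r_[i["position"],i["rotation"]]);cv2.imwrite("pics/w2.png",w[:,:,::-1]);cv2.imwrite("pics/s2.png",sd[:,:,::-1])
cv2.imwrite("pics/c2.png",np.hstack([cv2.resize(w,(480,360),interpolation=3),cv2.resize(sd[90:250,260:400],(315,360),interpolation=2)])[:,:,::-1])
```

```text
{'tool_pos': array([ 0.5596, -0.1345,  0.2143]), 'eef_rot': array([-0.00e+00,  4.45e-02,  9.99e-01,  4.00e-04]), 'width': np.float64(0.2142), 'grasp_force': np.float64(60.2217), 'wrist_force': array([ 0.2735,  0.3736, -0.019 ]), 'qpos': array([ 0.0699,  0.452 ,  0.1161,  1.7796, -0.0649,  0.9138,  1.6959]), 'time_s': np.float64(7.05)}
```

View pics/c2.png

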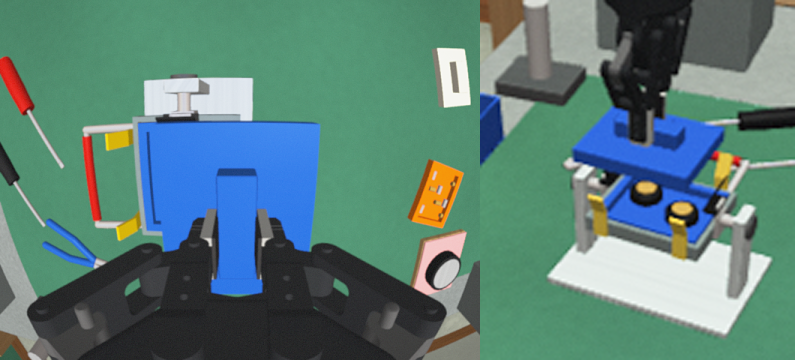

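The wrist view shows the cap held level and the cradle behind it with the red bar at left; the side view confirms the cap hangs above and beside the cradle. I'll check the held offset and the bar from this view.

Run:
```python
from h import *
im=cv2.imread("pics/w2.png")[:,:,::-1].copy(); w=np.load("w2.npy"); i=dict(K=vision.camera_info("wrist")["K"],position=w[:3],rotation=w[3:])
c=plane(i,[[211,163],[427,164]],.1923,True);print("cap far corners",c.round(4).tolist(), "mid",c[:,:2].mean(0).round(4))
g=plane(i,cv2.findNonZero(mask(im,"red",(90,150,150,320)))[:,0],.09,True)[:,:2]*1000
print("bar",cv2.minAreaRect(g.astype(np.float32)))
cv2.imwrite("pics/c3.png",cv2.resize(im[90:330,100:440],(800,565),interpolation=2)[:,:,::-1])
```

```text
cap far corners [[0.5006, -0.1711, 0.1923], [0.5087, -0.0844, 0.1923]] mid [ 0.5047 -0.1278]
bar ((553.1726684570312, -283.35882568359375), (10.962615013122559, 90.92163848876953), 84.37809753417969)
```

View pics/c3.png

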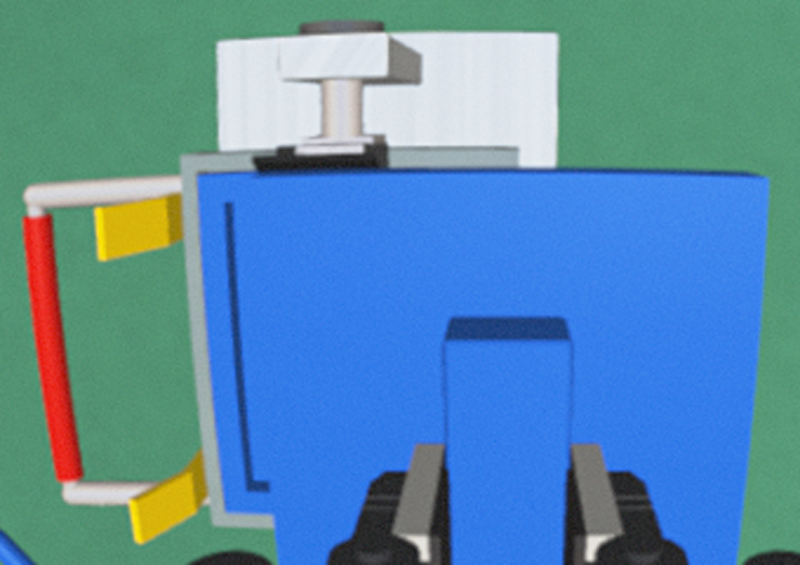

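Bar agrees across views (within 2 mm), and the cap's offset in the grip is about 1 mm. Now centre over the cradle and descend.

Call:
arm_command([
  [[0, 0, -0.1], [0.12, -1, 0], 1],
  [[0, 0, 0], [0, -1, 0], 1],
  [[0, 0, 0], [0, -0.4, 0], 1],
  [[0, 0, 0], [0, 0, 0], 1],
  [[0, 0, 0], [0, 0, 0], 1],
])

```text
time_s: 7.65
tool_pos: [0.562, -0.1829, 0.2142]
eef_rot: [-0.0, 0.05, 0.999, 0.0]
wrist_force: [0.1, 0.3, 0.3]
width: 0.215
grasp_force: 60.2
```

Call:
arm_command([
  [[0, 0, 0], [0, 0, -0.5], 1],
  [[0, 0, 0], [0, 0, -0.7], 1],
  [[0, 0, 0], [0, 0, -0.7], 1],
  [[0, 0, 0], [0, 0, -0.5], 1],
  [[0, 0, 0], [0, 0, -0.3], 1],
  [[0, 0, 0], [0, 0, 0], 1],
  [[0, 0, 0], [0, 0, 0], 1],
])

```text
time_s: 8.35
tool_pos: [0.5622, -0.1836, 0.1604]
eef_rot: [0.0, 0.05, 0.999, -0.0]
wrist_force: [-0.3, -1.4, -0.9]
width: 0.217
grasp_force: 60.2
```

Run:
```python
from h import *
s=arm.state();print({k:np.round(s[k],4) for k in("tool_pos","eef_rot","width","wrist_force","moment")})
t=vision.read_camera("top");sd=vision.read_camera("side")
cv2.imwrite("pics/c4.png",np.hstack([cv2.resize(t[170:330,390:550],(400,400),interpolation=2),cv2.resize(sd[110:240,280:400],(400,400),interpolation=2)])[:,:,::-1])
```

```text
{'tool_pos': array([ 0.5622, -0.1836,  0.1604]), 'eef_rot': array([ 2.000e-04,  5.020e-02,  9.987e-01, -0.000e+00]), 'width': np.float64(0.2175), 'wrist_force': array([-0.2885, -1.3589, -0.8946]), 'moment': array([ 0.0467, -0.0408,  0.0309])}
```

View pics/c4.png

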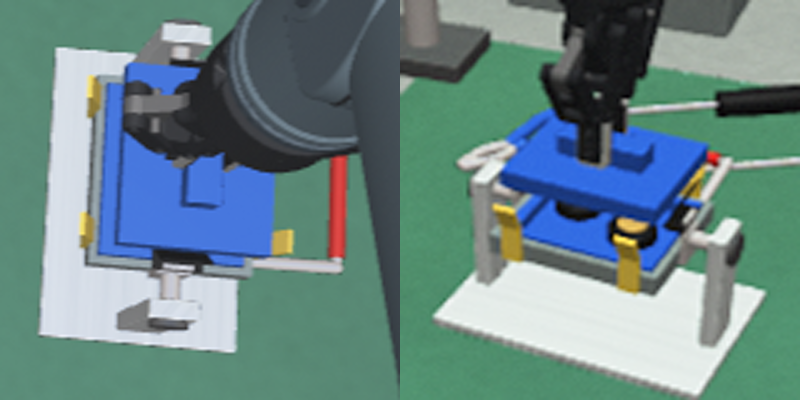

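The top and side views show the cap between the yellow guides, centred. Pressing down.

Call:
arm_command([
  [[0, 0, 0], [0, 0, -0.25], 1],
  [[0, 0, 0], [0, 0, -0.25], 1],
  [[0, 0, 0], [0, 0, -0.2], 1],
  [[0, 0, 0], [0, 0, 0], 1],
])

```text
time_s: 8.85
tool_pos: [0.5616, -0.1835, 0.1456]
eef_rot: [-0.001, 0.05, 0.999, 0.0]
wrist_force: [0.4, 0.5, -0.6]
width: 0.221
grasp_force: 60.2
```

Call:
arm_command([
  [[0, 0, 0], [0, 0, -0.2], 1],
  [[0, 0, 0], [0, 0, -0.2], 1],
  [[0, 0, 0], [0, 0, -0.2], 1],
  [[0, 0, 0], [0, 0, 0], 1],
])

```text
time_s: 9.25
tool_pos: [0.5614, -0.1834, 0.1335]
eef_rot: [-0.001, 0.05, 0.999, 0.0]
wrist_force: [0.3, 0.3, -2.0]
width: 0.212
grasp_force: 60.2
```

Call:
arm_command([
  [[0, 0, 0], [0, 0, -0.2], 1],
  [[0, 0, 0], [0, 0, -0.15], 1],
  [[0, 0, 0], [0, 0, 0], 1],
  [[0, 0, 0], [0, 0, 0], 1],
])

```text
time_s: 9.65
tool_pos: [0.5613, -0.1834, 0.1266]
eef_rot: [-0.001, 0.05, 0.999, 0.0]
wrist_force: [-0.3, -0.5, -6.3]
width: 0.214
grasp_force: 59.7
```

Call:
arm_command([
  [[0, 0, 0], [0, 0, -0.1], 1],
  [[0, 0, 0], [0, 0, 0], 1],
])

```text
time_s: 9.85
tool_pos: [0.562, -0.1835, 0.1253]
eef_rot: [0.0, 0.05, 0.999, 0.0]
wrist_force: [0.2, -0.2, -0.7]
width: 0.218
grasp_force: 60.1
```

Call:
arm_command([
  [[0, 0, 0], [0, 0, -0.1], 1],
  [[0, 0, 0], [0, 0, 0], 1],
])

```text
time_s: 10.05
tool_pos: [0.5623, -0.1837, 0.1249]
eef_rot: [0.0, 0.05, 0.999, 0.0]
wrist_force: [-4.5, 0.7, 12.2]
width: 0.217
grasp_force: 61.8
```

At 0.1266 m the force was pulling down (−6 N, the catches holding) and at 0.1249 m pushing up (12 N, the seat), so the cap looks caught. I'll tug lightly to confirm, then release.

Call:
arm_command([
  [[0, 0, 0], [0, 0, 0.2], 1],
  [[0, 0, 0], [0, 0, 0], 1],
])

```text
time_s: 10.25
tool_pos: [0.5615, -0.1835, 0.1258]
eef_rot: [-0.0, 0.05, 0.999, -0.0]
wrist_force: [3.6, -1.5, -14.3]
width: 0.217
grasp_force: 62.9
```

Call:
arm_command([
  [[0, 0, 0], [0, 0, -0.1], 1],
  [[0, 0, 0], [0, 0, 0], 0.2],
  [[0, 0, 0], [0, 0, 0], 0.2],
  [[0, 0, 0], [0, 0, 0.3], 0.2],
  [[0, 0, 0], [0, 0, 0.7], 0.2],
  [[0, 0, 0], [0, 0, 1], 0.2],
  [[0, 0, 0], [0, 0, 1], 0.2],
  [[0, 0, 0], [0, 0, 1], 0.2],
])

```text
time_s: 11.05
tool_pos: [0.5623, -0.1837, 0.2076]
eef_rot: [0.001, 0.05, 0.999, -0.0]
wrist_force: [0.4, 0.0, 0.4]
width: 0.401
grasp_force: 0.0
```

Run:
```python
from h import *
s=arm.state();print({k:np.round(s[k],4) for k in("tool_pos","eef_rot","width","wrist_force","moment","time_s")})
i=vision.camera_info("wrist");w=vision.read_camera("wrist");sd=vision.read_camera("side")
np.save("w5.npy",np.r_[i["position"],i["rotation"]]);cv2.imwrite("pics/w5.png",w[:,:,::-1])
cv2.imwrite("pics/c5.png",np.hstack([cv2.resize(w,(480,360),interpolation=3),cv2.resize(sd[120:240,280:385],(315,360),interpolation=2)])[:,:,::-1])
g=plane(i,cv2.findNonZero(mask(w,"red",(60,100,200,400)))[:,0],.09,True)[:,:2]*1000
print("bar",cv2.minAreaRect(g.astype(np.float32)))
```

```text
{'tool_pos': array([ 0.5623, -0.1837,  0.2076]), 'eef_rot': array([ 8.000e-04,  5.020e-02,  9.987e-01, -1.000e-04]), 'width': np.float64(0.4007), 'wrist_force': array([0.4189, 0.0426, 0.4357]), 'moment': array([-0.0144,  0.0273, -0.0238]), 'time_s': np.float64(11.05)}
bar ((510.2140197753906, -309.36724853515625), (175.33827209472656, 61.9087028503418), 32.1229248046875)
```

View pics/c5.png

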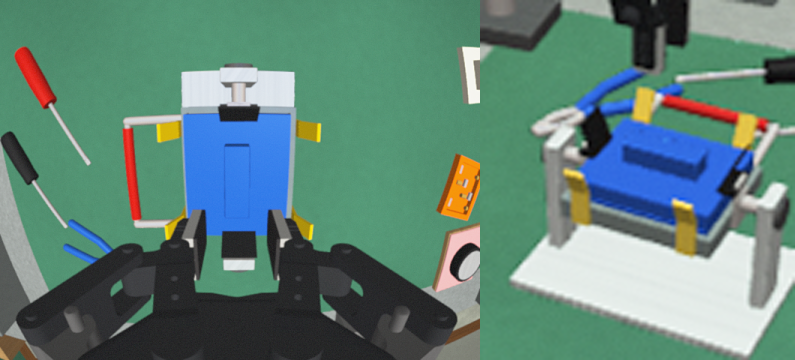

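The cap is down flat, both black catches are over its ends (far (239,113), near (238,245)), and it held a 14 N tug. Next, the bar.

Call:
arm_command([
  [[0, 0, 0], [-0.1, -1, 0], 0.2],
  [[0, 0, 0], [-0.1, -1, 0], 0.2],
  [[0, 0, 0], [-0.1, -1, 0], 0.2],
  [[0, 0, 0], [-0.1, -1, 0], 0.2],
  [[0, 0, 0], [-0.1, -0.95, 0], 0.2],
  [[0, 0, 0], [0, 0, -0.7], 0.2],
  [[0, 0, 0], [0, 0, -0.8], 0.2],
  [[0, 0, 0], [0, 0, -0.5], 0.2],
])

```text
time_s: 11.95
tool_pos: [0.5513, -0.2807, 0.1631]
eef_rot: [-0.001, 0.05, 0.999, 0.001]
wrist_force: [-0.8, 0.2, 0.4]
width: 0.396
grasp_force: 0.0
```

Run:
```python
from h import *
s=arm.state();print({k:np.round(s[k],4) for k in("tool_pos","eef_rot","width","wrist_force")})
i=vision.camera_info("wrist");w=vision.read_camera("wrist")
cv2.imwrite("pics/w6.png",w[:,:,::-1])
c=[x for x in big(mask(w,"red",(230,60,400,420)))][:3]
for x in c:
    g=plane(i,x[:,0],.09,True)[:,:2]*1000; print(cv2.minAreaRect(x),cv2.minAreaRect(g.astype(np.float32)))
```

```text
{'tool_pos': array([ 0.5513, -0.2807,  0.1631]), 'eef_rot': array([-1.100e-03,  4.970e-02,  9.988e-01,  9.000e-04]), 'width': np.float64(0.3963), 'wrist_force': array([-0.8044,  0.2497,  0.3805])}
((313.5, 253.5), (151.0, 17.0), 90.0) ((553.6759033203125, -281.57086181640625), (9.500184059143066, 90.73100280761719), 84.54954528808594)
```

Call:
arm_command([
  [[0, 0, 0], [0, -0.05, -0.8], 0.2],
  [[0, 0, 0], [0, 0, -0.8], 0.2],
  [[0, 0, 0], [0, 0, -0.8], 0.2],
  [[0, 0, 0], [0, 0, -0.8], 0.2],
  [[0, 0, 0], [0, 0, -0.4], 0.2],
  [[0, 0, 0], [0, 0, 0], 0.2],
  [[0, 0, 0], [0, 0, 0], 0.2],
])

```text
time_s: 12.7
tool_pos: [0.5522, -0.2837, 0.0934]
eef_rot: [0.0, 0.05, 0.999, -0.0]
wrist_force: [-0.5, -0.5, -0.3]
width: 0.402
grasp_force: 0.0
```

Call:
arm_command([
  [[0, 0, 0], [0, 0, 0], 1],
  [[0, 0, 0], [0, 0, 0], 1],
  [[0, 0, 0], [0, 0, 0], 1],
  [[0, 0, 0], [0, 0, 0], 1],
  [[0, 0, 0], [0, 0, 0], 1],
])

```text
time_s: 13.2
tool_pos: [0.5528, -0.2816, 0.0941]
eef_rot: [0.0, 0.049, 0.999, 0.001]
wrist_force: [-0.6, 5.4, 3.6]
width: 0.087
grasp_force: 58.5
```

Bar gripped. Swinging up along the arc in 10° rows.

Call:
arm_command([
  [[0, 0, 0], [0.01, 0.08, 0.87], 1],
  [[0, 0, 0], [0.02, 0.22, 0.84], 1],
  [[0, 0, 0], [0.04, 0.37, 0.79], 1],
  [[0, 0, 0], [0.05, 0.5, 0.71], 1],
  [[0, 0, 0], [0, 0, 0], 1],
])

```text
time_s: 13.7
tool_pos: [0.5551, -0.2574, 0.1595]
eef_rot: [0.0, 0.049, 0.999, 0.001]
wrist_force: [1.2, 4.6, -1.6]
width: 0.089
grasp_force: 59.2
```

Call:
arm_command([
  [[0, 0, 0], [0.06, 0.61, 0.62], 1],
  [[0, 0, 0], [0.07, 0.71, 0.5], 1],
  [[0, 0, 0], [0.08, 0.79, 0.37], 1],
  [[0, 0, 0], [0.08, 0.84, 0.23], 1],
  [[0, 0, 0], [0.08, 0.87, 0.08], 1],
  [[0, 0, 0], [0.08, 0.87, -0.08], 1],
  [[0, 0, 0], [0, 0, 0], 1],
])

```text
time_s: 14.4
tool_pos: [0.5641, -0.1644, 0.1925]
eef_rot: [0.001, 0.049, 0.999, 0.0]
wrist_force: [2.8, 1.0, -2.7]
width: 0.091
grasp_force: 59.8
```

Call:
arm_command([
  [[0, 0, 0], [0.08, 0.84, -0.23], 1],
  [[0, 0, 0], [0.08, 0.79, -0.37], 1],
  [[0, 0, 0], [0.07, 0.71, -0.5], 1],
  [[0, 0, 0], [0.06, 0.61, -0.62], 1],
  [[0, 0, 0], [0.05, 0.5, -0.71], 1],
  [[0, 0, 0], [0.04, 0.37, -0.79], 1],
  [[0, 0, 0], [0, 0, 0], 1],
])

```text
time_s: 15.1
tool_pos: [0.5716, -0.0881, 0.127]
eef_rot: [0.0, 0.049, 0.999, 0.001]
wrist_force: [2.3, 6.1, -0.5]
width: 0.092
grasp_force: 60.0
```

Call:
arm_command([
  [[0, 0, 0], [0.02, 0.22, -0.84], 1],
  [[0, 0, 0], [0.01, 0.08, -0.87], 1],
  [[0, 0, 0], [0, 0, 0], 1],
  [[0, 0, 0], [0, 0, 0], 1],
])

```text
time_s: 15.5
tool_pos: [0.5722, -0.0825, 0.0941]
eef_rot: [0.0, 0.05, 0.999, 0.001]
wrist_force: [1.1, 4.5, 0.4]
width: 0.096
grasp_force: 60.3
```

Expected end position reached; now a small nudge to the stop.

Call:
arm_command([
  [[0, 0, 0], [0, 0, -0.15], 1],
  [[0, 0, 0], [0, 0, 0], 1],
])

```text
time_s: 15.7
tool_pos: [0.5723, -0.0826, 0.0937]
eef_rot: [0.0, 0.05, 0.999, 0.001]
wrist_force: [-7.4, 7.0, 26.2]
width: 0.09
grasp_force: 62.9
```

Call:
arm_command([
  [[0, 0, 0], [0, 0, -0.15], 1],
  [[0, 0, 0], [0, 0, 0], 1],
])

```text
time_s: 15.9
tool_pos: [0.5724, -0.0826, 0.0932]
eef_rot: [0.0, 0.05, 0.999, 0.001]
wrist_force: [-17.0, 8.8, 52.5]
width: 0.092
grasp_force: 65.6
```

At the stop. I'll unload, release and withdraw.

Call:
arm_command([
  [[0, 0, 0], [0, 0, 0.25], 1],
  [[0, 0, 0], [0, 0, 0], 1],
  [[0, 0, 0], [0, 0, 0], 0.2],
  [[0, 0, 0], [0, 0, 0], 0.2],
  [[0, 0, 0], [0, 0, 0], 0.2],
  [[0, 0, 0], [0, 0, 0.4], 0.2],
  [[0, 0, 0], [0, 0, 0.8], 0.2],
  [[0, 0, 0], [0, 0, 1], 0.2],
])

```text
time_s: 16.7
tool_pos: [0.5709, -0.0844, 0.1366]
eef_rot: [-0.001, 0.05, 0.999, -0.0]
wrist_force: [0.0, 0.3, -0.3]
width: 0.405
grasp_force: 0.0
```

Call:
arm_command([
  [[0, 0, 0], [0, 0, 1], 0.2],
  [[0, 0, 0], [0, 0, 1], 0.2],
  [[0, 0, 0], [0, 0.5, 1], 0.2],
  [[0, 0, 0], [0, 1, 1], 0.2],
  [[0, 0, 0], [0, 1, 0], 0.2],
  [[0, 0, 0], [0, 1, 0], 0.2],
  [[0, 0, 0], [0, 1, 0], 0.2],
  [[0, 0, 0], [0, 0, 0], 0.2],
])

```text
time_s: 17.5
tool_pos: [0.5715, 0.0094, 0.2167]
eef_rot: [0.0, 0.048, 0.999, 0.001]
wrist_force: [0.2, -0.2, -0.6]
width: 0.394
grasp_force: 0.0
```

Run:
```python
from h import *
s=arm.state();print({k:np.round(s[k],4) for k in("tool_pos","width","wrist_force","time_s")})
t=vision.read_camera("top");sd=vision.read_camera("side")
cv2.imwrite("pics/c7.png",np.hstack([cv2.resize(t[170:330,370:530],(400,400),interpolation=2),cv2.resize(sd[110:240,280:400],(400,400),interpolation=2)])[:,:,::-1])
```

```text
{'tool_pos': array([0.5715, 0.0094, 0.2167]), 'width': np.float64(0.3944), 'wrist_force': array([ 0.2356, -0.2394, -0.5622]), 'time_s': np.float64(17.5)}
```

View pics/c7.png

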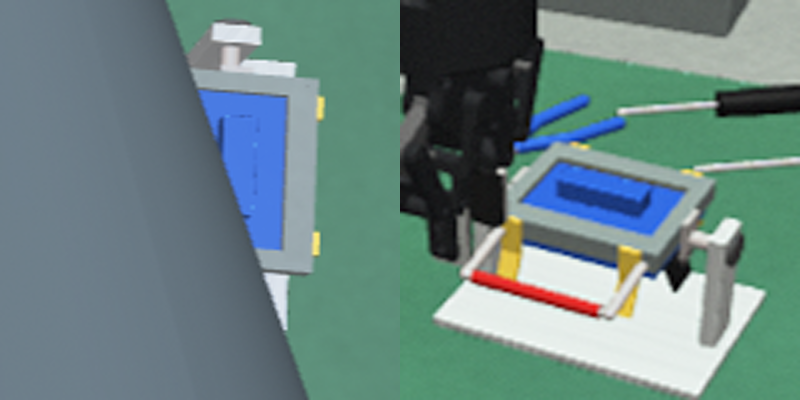

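The cradle is fully inverted and level. The red bar is on the far side, the original tray's back is up, the cap is held below by the catches, and the robot is clear. Handing in.

```bash
python3 -c "
from cell import arm
print(arm.job_done())"
```

```text
the job is handed in; nothing more can be done
None
```

I capped the cradle tray with the empty blue tray until both catches snapped over it, swung the cradle half a turn to its stop and let go. I handed the job in at about 17.5 s with the arm clear. The covers are enclosed between the trays, so I could not see them face up.

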